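# Set the egg timer

## Task

Set the red kitchen timer for the eggs: take its wheel from above and turn it until the black pointer on its far rim stands over the middle of the green mark on the foot ring below it. Let go of it, and leave the white timer set as it is.

Things in the scene. Friction and masses are not known exactly. Their poses are not given: they have to be found in the camera images.
- red_wheel (a point): Grip point of the red timer's wheel, on its upright axis, 64 mm above the counter. The timer is fixed, 78 mm tall; grip the ribbed red drum, 52 mm across, 42 to 78 mm up (any direction), above an aluminium skirt disc 84 mm across. The wheel turns with light friction (0.08 N m) and stays put: clockwise seen from above, by 0.6 to 1.3 rad, brings the pointer to the green mark. End stops lie beyond.
- red_pointer (a point): Lower outer tip of the red timer's black pointer, a tab 8 mm wide, 28 mm tall, hanging from the rim of the skirt disc on the side away from the robot; 47 mm from the axis, 14 mm above the counter. It goes round with the wheel; its top is level with the skirt disc, 42 mm up.
- red_mark (a point): Middle of the green mark, 19 mm long, on the top and outer side of the red timer's fixed white foot ring (104 mm across, 10 mm high), on the side away from the robot; 47 mm from the axis, 10 mm above the counter. The ring also bears a yellow mark of the same length, and a narrow grey and a narrow blue one at the scale's ends.
- white_pointer (a point): Lower outer tip of the white timer's pointer. This bystander has the shape and size of the red timer, with white body and drum; its axis is 47 mm from this point, towards the robot, and at least 200 mm from the red one's. Either may be the left one. Around them stand a green soap bottle, a blue mug and an orange bowl of tomatoes.

How it is judged:
By the outcome, as a careful person would: the job done as asked, in the order asked, and still so for the second after the job is handed in, with the robot touching nothing.
It also fails if it takes over 32 s, if anything falls off the work surface, if the arm or the gripper's body presses on something with over 40 N, if the wrist force passes 120 N, or if a joint passes its speed limit or range.

## Robot

A 6-joint arm with a two-finger parallel gripper is mounted at the origin on the work surface. World frame = base frame: x ahead of the robot, y to its left, z up, the work surface at z = 0. Lengths are in m, angles in rad, forces in N, time in s.
With the tool pointing down it reaches from about 0.375 to 0.975 m from the base axis. Payload 3.8 kg.
Tool frame: the origin (TCP) lies at the very end of the fingers, on their centre line; the grasp point (between the pads) lies 19 mm behind it; z points along the fingers, y is the line along which they close (so a half turn about z gives the same grasp; the last joint's range is limited). The gripper opens to 85 mm and grips with 20 to 120 N. Pads are 22 mm wide; open, the fingers measure 114 mm over their backs; the gripper's body (76 mm by 85 mm) begins 54 mm behind the grasp point. The pads swing forward as they close: fully open they stand 13 mm farther back than shut.
Start: joints at [1.103, 0.264, 1.604, -0, 1.274, -0.037], TCP at [0.282, 0.613, 0.231] pointing down, gripper open.
Joint ranges: [-2.63, 2.63], [-0.94, 2.18], [0.31, 2.57], [-1.31, 4.45], [0, 2.66], [-2.55, 2.55]. Speed limits (rad/s): [2.57, 2.57, 3.14, 3.14, 3.14, 3.14].

## Interface

Orientations are given as a rotation vector (axis times angle).
In Python, from workcell import read_state, read_camera, calibration, finish_job gives the robot as it stands.
- The arm moves only by the tool step_arm, never from a script. Its argument "commands" is a list of rows, each an object of numbers: "fingers": the gripper's target within -1 to 1 (shut at 1, half-way at 0, fully open at -1); "dx", "dy", "dz": the shift along the tool's x, y, z in m; "roll": the turn about the tool's z in degrees. In form: [{"fingers": .., "dx": .., "dy": .., "dz": .., "roll": ..}, ...]. A call has 1 to 8 rows; each row is the pose to reach, as a shift and turn from the pose commanded when the call began, along the tool's axes at that moment; what a row does not reach only later rows make up. A row lasts 1/8 s, in which the tool goes at most 62.5 mm and 10.7 degrees, less where a joint would pass 70% of its speed; a pose out of reach is approached as far as the arm can. A call with a gripper value outside its range is refused whole. The fingers move at their own pace and stop on an object; "squeeze" is the grip in N (left out, the last holds). Time passes only in rows, so rows that repeat a pose let the fingers close. It gives the time, the measured TCP pose, the force, the opening and the grip force at its end, in the units of the state.
- read_state(): the state, without advancing time (a new reading comes with each control period).
- read_camera(name): name is "side" or "top" or "wrist"; returns (picture, depth): 384x512x3 uint8, blue, green, red; 384x512 float32, m along the optical axis (not along the pixel's ray), 0 where there is no reading.
- calibration(name): a dict with "intrinsics" (3x3 intrinsics, pixels), "world_to_cam" (4x4, takes a point from world to camera coordinates). Camera axes: x right, y up, looking along -z (the intrinsics and any distortion apply to the point x, -y, -z); pixel columns grow to the right and rows downward; lengths in m; the calibration is good to about 2 mm. A picture is of the moment at which its call begins: read the wrist's pose just before it. calibration takes no time and is no camera call; for the wrist camera it gives the pose at the moment of the call.
- finish_job(): hands the job in; it is judged then, once.
The state is a dict: "time": time; "q": joint angles; "joint_vel": joint speeds; "joint_torque": joint torques, N m; "tool_pos": TCP position; "tcp_rot": TCP orientation; "wrist_force": force on the tool from outside, world axes, zero at the start; "torque": the same for the moment, N m; "width": opening from 0.0 (shut) to 1.0 (fully open); "grip_force": force on a finger pad.
Only numpy, scipy, OpenCV 4.12 (cv2) and the standard library are available. Lean on these libraries where they do the work, as an engineer would, in place of code of your own. Each camera call takes 0.05 s, during which the arm holds its last target. There are 200 camera calls.

## Working session

There is one attempt and no reset: what is moved stays moved. The work goes in short steps, Python scripts to look and compute and a tool call to move; the robot and the scene stay as the last step left them, time stands still between calls to the robot, and variables do not carry over. Pictures are saved under pics/ and viewed, at most 10 in all, crops included, and the job is handed in when it is done.

Besides the shell and the picture viewer there is one more tool, called as name([rows], argument=value, ...), one row to a line, values as JSON. step_arm: Moves the arm, as the interface text tells. Its arguments: {"type":"object","properties":{"commands":{"type":"array","items":{"type":"object","properties":{"fingers":{"type":"number"},"dx":{"type":"number"},"dy":{"type":"number"},"dz":{"type":"number"},"roll":{"type":"number"}}}},"squeeze":{"type":"number"}},"required":["commands"]}

```bash
mkdir -p pics
cat > h.py <<'E'
import numpy as np, cv2
from workcell import *
def ray(name,u,v,z,cal=None):
    "pixel -> world point on plane z"
    c=cal or calibration(name);K=np.array(c["intrinsics"]);T=np.array(c["world_to_cam"])
    d=np.linalg.inv(K)@[u,v,1];d=d*[1,-1,-1]
    R=T[:3,:3];o=-R.T@T[:3,3];w=R.T@d
    return o+w*(z-o[2])/w[2]
def proj(name,p,cal=None):
    c=cal or calibration(name);K=np.array(c["intrinsics"]);T=np.array(c["world_to_cam"])
    q=T[:3,:3]@np.array(p)+T[:3,3];q=K@(q*[1,-1,-1]);return q[:2]/q[2]
E
python3 - <<'E'
from h import *
a,_=read_camera("top");b,_=read_camera("side")
for n in("top","side","wrist"):
    c=calibration(n);print(n,{k:(np.round(v,3).tolist() if not isinstance(v,str) else v) for k,v in c.items()})
cv2.imwrite("pics/a.png",cv2.resize(a,(800,600)));cv2.imwrite("pics/b.png",cv2.resize(b,(800,600)))
print(read_state())
E
```

```text
top {'intrinsics': [[357.03, 0.0, 254.926], [0.0, 357.03, 194.466], [0.0, 0.0, 1.0]], 'world_to_cam': [[0.137, -0.991, 0.003, -0.061], [0.968, 0.135, 0.211, -0.567], [-0.21, -0.026, 0.977, -0.746], [0.0, 0.0, 0.0, 1.0]]}
side {'intrinsics': [[421.668, 0.0, 249.513], [0.0, 421.668, 189.903], [0.0, 0.0, 1.0]], 'world_to_cam': [[0.981, -0.195, -0.025, -0.579], [0.136, 0.585, 0.799, -0.157], [-0.141, -0.787, 0.601, -0.707], [0.0, 0.0, 0.0, 1.0]]}
wrist {'intrinsics': [[311.253, 0.0, 252.387], [0.0, 311.253, 191.158], [0.0, 0.0, 1.0]], 'world_to_cam': [[0.417, 0.909, -0.003, -0.673], [-0.86, 0.393, -0.326, 0.043], [-0.295, 0.138, 0.945, -0.381], [0.0, 0.0, 0.0, 1.0]]}
{'time': 0.1, 'q': array([ 1.10308905e+00,  2.64714959e-01,  1.60524204e+00,  2.44728664e-05,
        1.27366748e+00, -3.69095062e-02]), 'joint_vel': array([-0.00099696, -0.00126595, -0.00168457,  0.00141125,  0.00104556,
       -0.00116055]), 'joint_torque': array([ 4.29966094e-04, -5.16706109e+01, -3.68591666e+01,  6.09842971e-06,
        6.34465323e-03, -3.81910934e-05]), 'tool_pos': array([0.28158385, 0.61274617, 0.23005898]), 'tcp_rot': array([-0.6713724 , -3.06847274,  0.00308083]), 'wrist_force': array([0.2137939 , 0.72749703, 0.4664141 ]), 'torque': array([-0.03702711,  0.07245774, -0.00228825]), 'grip_force': 0.0, 'width': 1.0005076903081285}
```

View pics/a.png

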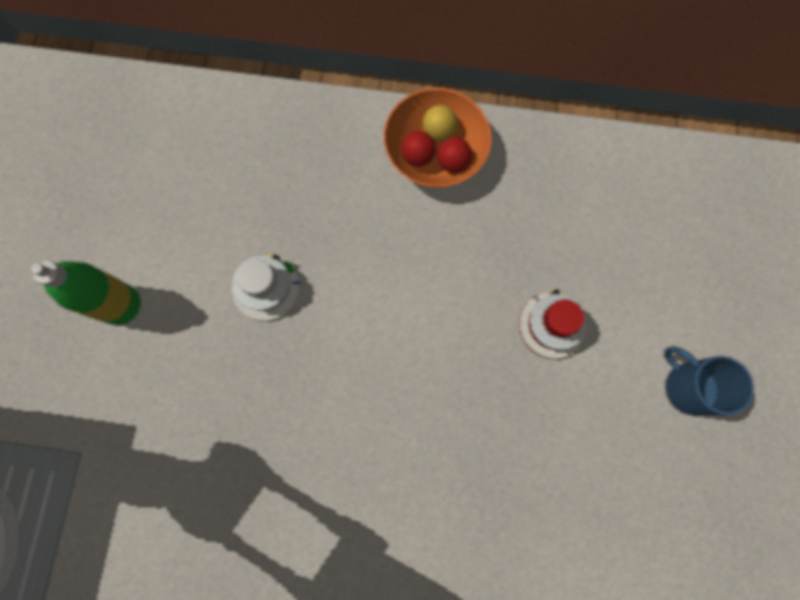

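View pics/b.png

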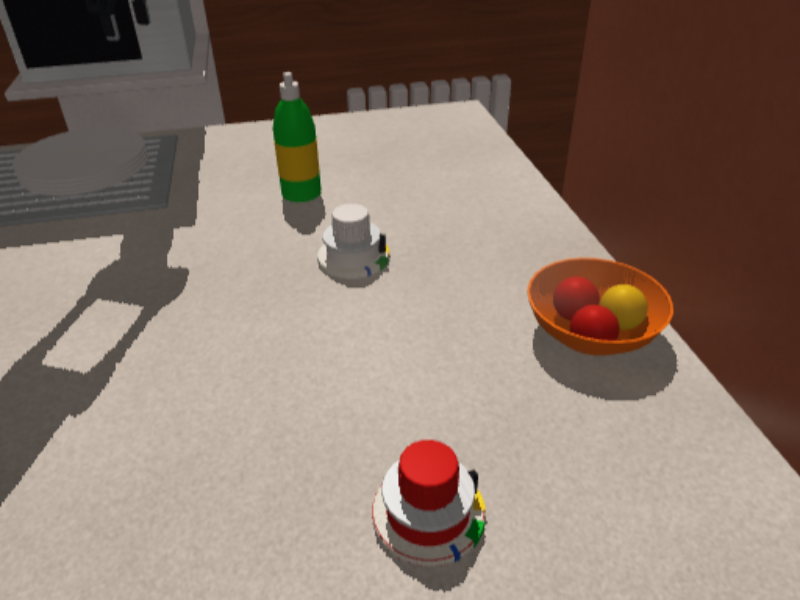

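The top view shows the red timer's drum top at about (564,318), with the white timer at (260,278). In the side view the red drum top is at about (429,461). The black pointer is at (474,482), the green mark at (476,530), yellow at (481,500) and blue at (455,551).

Run:
```python
from h import *
s=1.5625
for n in("top","side"):
    im,_=read_camera(n)
    h=cv2.cvtColor(im,cv2.COLOR_BGR2HSV)
    cx,cy=(564,318) if n=="top" else (429,461)
    print(n,"top drum",ray(n,cx/s,cy/s,.078).round(4))
    if n=="side":
        print("green",ray(n,476/s,527/s,.010).round(4),"ptr",ray(n,474/s,482/s,.03).round(4))
        c=im[270:370,230:320]; cv2.imwrite("pics/c.png",cv2.resize(c,None,fx=6,fy=6,interpolation=cv2.INTER_CUBIC))
    else:
        c2=im[170:240,320:390]; cv2.imwrite("pics/d.png",cv2.resize(c2,None,fx=8,fy=8,interpolation=cv2.INTER_CUBIC))
```

```text
top top drum [ 0.5783 -0.2165  0.078 ]
side top drum [ 0.5838 -0.2173  0.078 ]
green [ 0.6214 -0.2454  0.01  ] ptr [ 0.6286 -0.2121  0.03  ]
```

View pics/c.png

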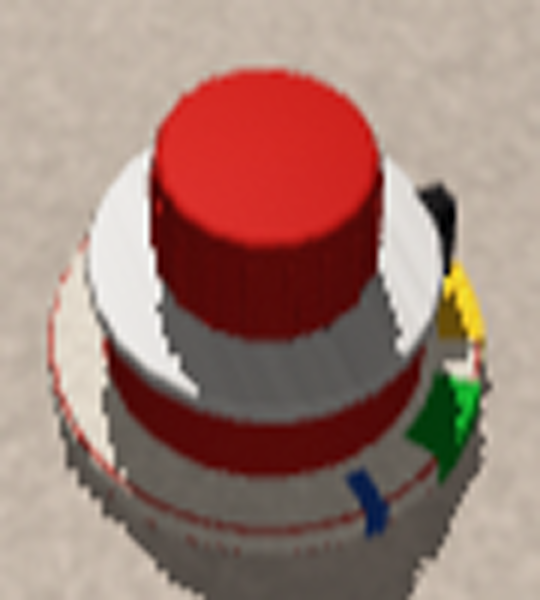

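View pics/d.png

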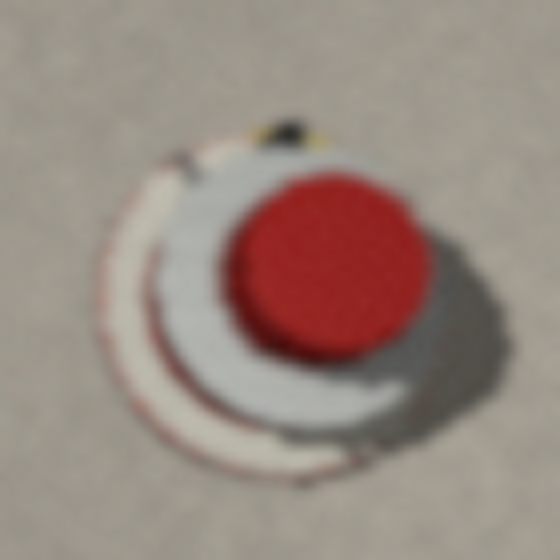

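step_arm([
  {"fingers": -1, "dx": -0.035, "dy": -0.035},
  {"fingers": -1, "dx": -0.075, "dy": -0.075},
  {"fingers": -1, "dx": -0.115, "dy": -0.115},
  {"fingers": -1, "dx": -0.155, "dy": -0.155},
  {"fingers": -1, "dx": -0.195, "dy": -0.195},
  {"fingers": -1, "dx": -0.235, "dy": -0.235},
  {"fingers": -1, "dx": -0.275, "dy": -0.275},
  {"fingers": -1, "dx": -0.31, "dy": -0.315},
], squeeze=40)

```text
invalid input
```

step_arm([
  {"fingers": -1, "dx": -0.04, "dy": -0.04},
  {"fingers": -1, "dx": -0.08, "dy": -0.08},
  {"fingers": -1, "dx": -0.12, "dy": -0.12},
  {"fingers": -1, "dx": -0.16, "dy": -0.16},
  {"fingers": -1, "dx": -0.2, "dy": -0.2},
  {"fingers": -1, "dx": -0.24, "dy": -0.24},
  {"fingers": -1, "dx": -0.28, "dy": -0.28},
  {"fingers": -1, "dx": -0.311, "dy": -0.314},
])

```text
invalid input
```

Run:
```python
from h import *
s=read_state();print(s["time"],s["tool_pos"],s["tcp_rot"],s["q"])
im,d=read_camera("wrist");c=calibration("wrist");T=np.array(c["world_to_cam"]);print("cam",-T[:3,:3].T@T[:3,3])
h=cv2.cvtColor(im,cv2.COLOR_BGR2HSV)
cv2.imwrite("pics/w.png",cv2.resize(im,(800,600),interpolation=cv2.INTER_CUBIC));np.save("w.npy",im)
import pickle;pickle.dump(c,open("w.pkl","wb"))
print(proj("wrist",[.583,-.218,.078],c)*1.5625)
```

```text
0.2 [0.28166333 0.61292212 0.23040075] [-6.71330566e-01 -3.06865560e+00  2.22861477e-03] [ 1.10311599e+00  2.64509363e-01  1.60486582e+00 -4.95392491e-06
  1.27368159e+00 -3.69248263e-02]
cam [0.20536751 0.64716859 0.37296926]
[-205.32931072  841.83065087]
```

View pics/w.png

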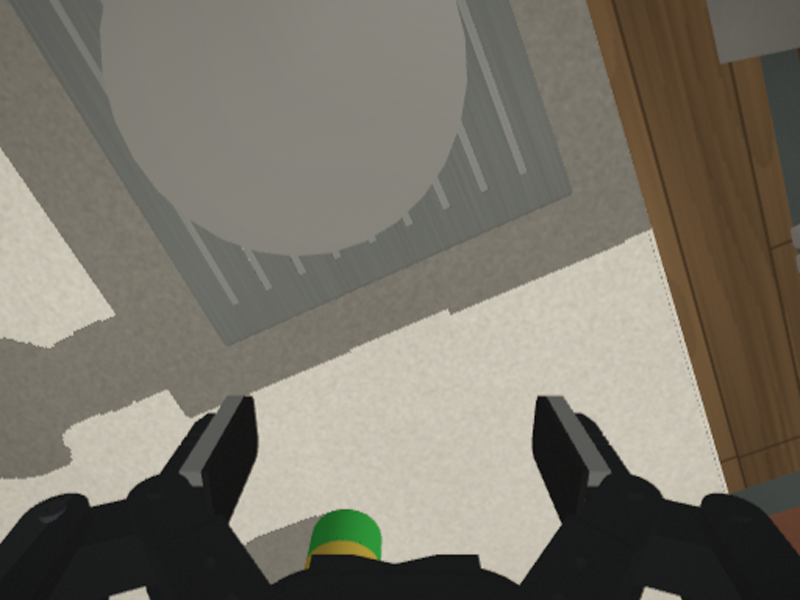

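The arm has not moved: the picture still shows the start, with the drainer and the top of the soap bottle. The call was probably refused because it left keys out, so I'm sending full rows.

step_arm([
  {"fingers": -1, "dx": -0.035, "dy": -0.035, "dz": 0, "roll": 0},
  {"fingers": -1, "dx": -0.075, "dy": -0.075, "dz": 0, "roll": 0},
  {"fingers": -1, "dx": -0.115, "dy": -0.115, "dz": 0, "roll": 0},
  {"fingers": -1, "dx": -0.155, "dy": -0.155, "dz": 0, "roll": 0},
  {"fingers": -1, "dx": -0.195, "dy": -0.195, "dz": 0, "roll": 0},
  {"fingers": -1, "dx": -0.235, "dy": -0.235, "dz": 0, "roll": 0},
  {"fingers": -1, "dx": -0.275, "dy": -0.275, "dz": 0, "roll": 0},
  {"fingers": -1, "dx": -0.31, "dy": -0.315, "dz": 0, "roll": 0},
], squeeze=40)

```text
time: 1.25
tool_pos: [0.4325, 0.1958, 0.2315]
tcp_rot: [0.671, 3.068, 0.0]
wrist_force: [0.6, -0.5, -0.3]
width: 1.0
grip_force: 0.0
```

step_arm([
  {"fingers": -1, "dx": -0.04, "dy": -0.04, "dz": 0, "roll": 0},
  {"fingers": -1, "dx": -0.08, "dy": -0.08, "dz": 0, "roll": 0},
  {"fingers": -1, "dx": -0.12, "dy": -0.12, "dz": 0, "roll": 0},
  {"fingers": -1, "dx": -0.16, "dy": -0.16, "dz": 0, "roll": 0},
  {"fingers": -1, "dx": -0.2, "dy": -0.2, "dz": 0, "roll": 0},
  {"fingers": -1, "dx": -0.24, "dy": -0.24, "dz": 0, "roll": 0},
  {"fingers": -1, "dx": -0.28, "dy": -0.28, "dz": 0, "roll": 0},
  {"fingers": -1, "dx": -0.311, "dy": -0.314, "dz": 0, "roll": 0},
])

```text
time: 2.25
tool_pos: [0.5839, -0.2198, 0.2312]
tcp_rot: [0.673, 3.068, -0.0]
wrist_force: [0.1, 0.5, 0.2]
width: 1.004
grip_force: 0.0
```

Run:
```python
from h import *
s=read_state();print(s["time"],s["tool_pos"],s["tcp_rot"],s["q"])
c=calibration("wrist");im,d=read_camera("wrist")
print(proj("wrist",[.583,-.218,.078],c)*1.5625)
h=cv2.cvtColor(im,cv2.COLOR_BGR2HSV)
cv2.imwrite("pics/w2.png",cv2.resize(im,(800,600),interpolation=cv2.INTER_CUBIC));cv2.imwrite("pics/w2raw.png",im)
import pickle;pickle.dump(c,open("w.pkl","wb"))
```

```text
2.25 [ 0.58393818 -0.21978588  0.23118138] [ 6.72853161e-01  3.06843842e+00 -9.18919009e-05] [-3.99896945e-01  1.68268240e-01  1.71927253e+00 -1.27540128e-05
  1.25379728e+00 -1.53895869e+00]
[398.18480687 268.78254457]
```

View pics/w2.png

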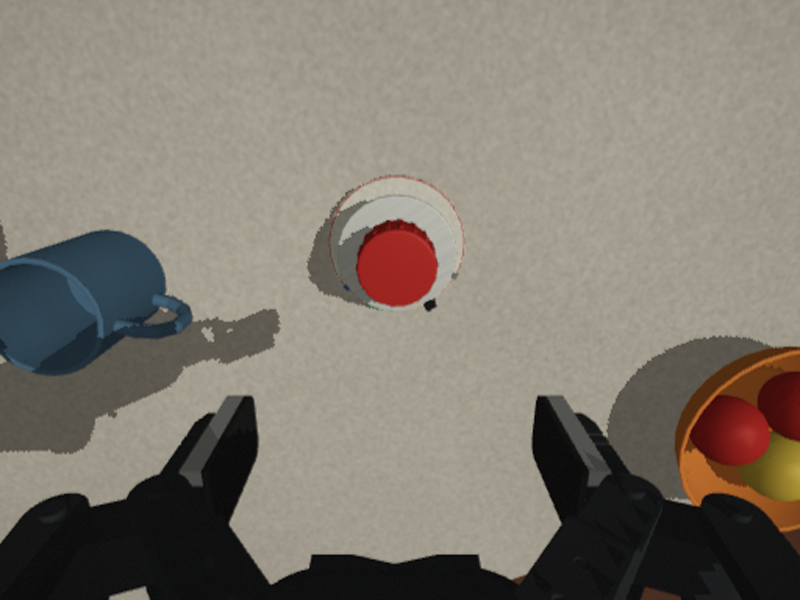

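The wrist view shows the red drum top at (397,265), the pointer at (430,305), the blue mark at (346,287) and the grey mark at (455,276). The green mark is hidden behind the drum.

Run:
```python
from h import *
import pickle
c=pickle.load(open("w.pkl","rb"))
s=1.5625
W=lambda u,v,z:ray("wrist",u/s,v/s,z,c)[:2]
S=lambda u,v,z:ray("side",230+u/6,270+v/6,z)[:2]
T=lambda u,v,z:ray("top",320+u/8,170+v/8,z)[:2]
aw,as_,at=W(397,265,.078),S(267,157,.078),T(333,267,.078);print("axis",aw,as_,at)
def rep(n,a,p): e=p-a;print(n,"r",np.hypot(*e).round(4),"ang",np.arctan2(e[1],e[0]).round(3))
rep("W ptr",aw,W(430,305,.042));rep("W blue",aw,W(346,287,.010));rep("W grey",aw,W(455,276,.010))
rep("S ptr top outer",as_,S(440,188,.042))
rep("S ptr top outer2",as_,S(452,195,.042))
rep("S blue",as_,S(363,488,.010))
rep("S green far",as_,S(478,380,.010));rep("S green near",as_,S(437,460,.010))
rep("S green inner near",as_,S(408,436,.010))
rep("T ptr",at,T(288,130,.042));rep("T grey",at,T(185,165,.010))
```

```text
axis [ 0.58045198 -0.21765349] [ 0.58330802 -0.21910607] [ 0.57879615 -0.21795274]
W ptr r 0.0464 ang 0.116
W blue r 0.0537 ang -1.262
W grey r 0.053 ang 0.601
S ptr top outer r 0.0468 ang 0.221
S ptr top outer2 r 0.0484 ang 0.159
S blue r 0.045 ang -1.286
S green far r 0.0517 ang -0.432
S green near r 0.0507 ang -0.907
S green inner near r 0.0419 ang -0.887
T ptr r 0.0474 ang 0.127
T grey r 0.0493 ang 0.596
```

step_arm([
  {"fingers": -1, "dx": 0.0035, "dy": 0, "dz": 0.04, "roll": 0},
  {"fingers": -1, "dx": 0.0035, "dy": 0, "dz": 0.08, "roll": 0},
  {"fingers": -1, "dx": 0.0035, "dy": 0, "dz": 0.12, "roll": 0},
  {"fingers": -1, "dx": 0.0035, "dy": 0, "dz": 0.15, "roll": 0},
  {"fingers": -1, "dx": 0.0035, "dy": 0, "dz": 0.17, "roll": 0},
  {"fingers": -1, "dx": 0.0035, "dy": 0, "dz": 0.182, "roll": 0},
  {"fingers": -1, "dx": 0.0035, "dy": 0, "dz": 0.182, "roll": 0},
], squeeze=30)

```text
time: 3.18
tool_pos: [0.5801, -0.2159, 0.0489]
tcp_rot: [-0.671, -3.068, -0.0]
wrist_force: [0.5, -0.5, -0.2]
width: 1.002
grip_force: 0.0
```

step_arm([
  {"fingers": 1, "dx": 0, "dy": 0, "dz": 0, "roll": 0},
  {"fingers": 1, "dx": 0, "dy": 0, "dz": 0, "roll": 0},
  {"fingers": 1, "dx": 0, "dy": 0, "dz": 0, "roll": 0},
  {"fingers": 1, "dx": 0, "dy": 0, "dz": 0, "roll": 0},
  {"fingers": 1, "dx": 0, "dy": 0, "dz": 0, "roll": 0},
  {"fingers": 1, "dx": 0, "dy": 0, "dz": 0, "roll": 0},
], squeeze=30)

```text
time: 3.92
tool_pos: [0.5811, -0.2172, 0.051]
tcp_rot: [0.671, 3.067, -0.002]
wrist_force: [-2.0, -2.4, 6.6]
width: 0.602
grip_force: 31.6
```

step_arm([
  {"fingers": 1, "dx": 0, "dy": 0, "dz": -0.002, "roll": 5},
  {"fingers": 1, "dx": 0, "dy": 0, "dz": -0.002, "roll": 12},
  {"fingers": 1, "dx": 0, "dy": 0, "dz": -0.002, "roll": 20},
  {"fingers": 1, "dx": 0, "dy": 0, "dz": -0.002, "roll": 28},
  {"fingers": 1, "dx": 0, "dy": 0, "dz": -0.002, "roll": 36},
  {"fingers": 1, "dx": 0, "dy": 0, "dz": -0.002, "roll": 42},
  {"fingers": 1, "dx": 0, "dy": 0, "dz": -0.002, "roll": 46},
  {"fingers": 1, "dx": 0, "dy": 0, "dz": -0.002, "roll": 46},
])

```text
time: 4.92
tool_pos: [0.5821, -0.2161, 0.0512]
tcp_rot: [1.816, 2.559, 0.003]
wrist_force: [5.6, -1.3, -6.7]
width: 0.599
grip_force: 33.9
```

Run:
```python
from h import *
s=read_state();r=s["tcp_rot"];print(s["time"],r,cv2.Rodrigues(r)[0][:,1])
y=cv2.Rodrigues(r)[0][:,1];print(np.degrees(np.arctan2(y[1],y[0])))
im,_=read_camera("side");cv2.imwrite("pics/e.png",cv2.resize(im[270:370,230:320],None,fx=6,fy=6,interpolation=cv2.INTER_CUBIC))
```

```text
4.925 [1.81645247 2.55894347 0.00291757] [0.94401113 0.32989467 0.00353535]
19.262507566381387
```

View pics/e.png

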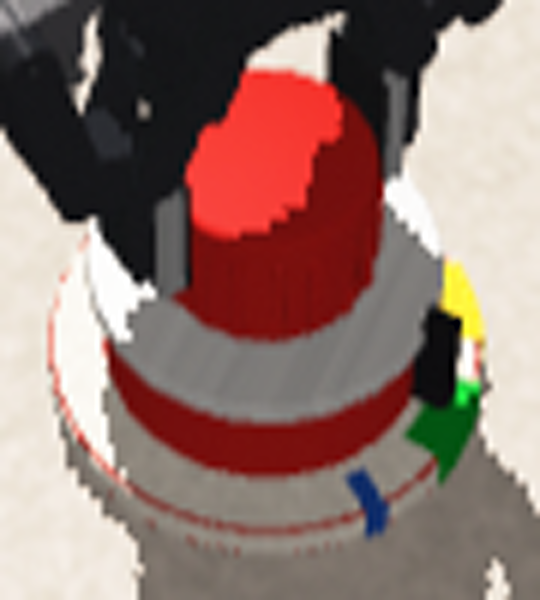

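The wheel turned with the grip. The pointer now spans about x 415–460, y 310–405. The green mark's near edge runs from (408,436) to (437,460), so the pointer seems to need somewhat more turn. I'll put numbers on both.

Run:
```python
from h import *
a=ray("side",230+267/6,270+157/6,.078)[:2]
P=lambda r,t,z:((proj("side",[a[0]+r*np.cos(t),a[1]+r*np.sin(t),z])-[230,270])*6).round().astype(int).tolist()
for ctr in(-.62,-.66,-.70):
    print("green",ctr,[P(r,ctr+k*9.5/r0/1000,.01) for r in(.042,.052) for r0 in [.047] for k in(-1,1)])
for t in(-.45,-.55,-.65,-.7):
    print("ptr",t,"outer TL TR BL BR",[P(.047,t+k*.085,z) for z in(.042,.014) for k in(1,-1)],"inner",[P(.043,t-.09,z) for z in(.042,.014)])
im=cv2.imread("pics/c.png");im2=cv2.imread("pics/e.png")
for t,r,col in[(0,.052,(255,0,255)),(0,.042,(255,0,255))]:
    pts=np.array([P(r,x,.01) for x in np.linspace(-3,3,90)]);cv2.polylines(im,[pts],False,col,1)
pts=np.array([P(.042,x,.042) for x in np.linspace(-3.14,3.14,90)]);cv2.polylines(im,[pts],True,(255,255,0),1)
for x in(-.45,-.55,-.65,-.75,-.85,-.95): cv2.line(im,P(.042,x,.01),P(.052,x,.01),(0,0,255),1)
for x in(-.4,-.5,-.6,-.7,-.8): cv2.line(im2,P(.047,x,.042),P(.047,x,.014),(0,0,255),1)
v=np.hstack([im[150:560,250:],im2[150:560,250:]]);cv2.imwrite("pics/f.png",cv2.resize(v,None,fx=1.35,fy=1.35))
```

```text
green -0.62 [[415, 428], [438, 370], [452, 450], [480, 378]]
green -0.66 [[411, 433], [437, 376], [447, 456], [479, 385]]
green -0.7 [[407, 438], [435, 382], [442, 463], [477, 392]]
ptr -0.45 outer TL TR BL BR [[467, 282], [462, 311], [460, 355], [456, 383]] inner [[445, 307], [439, 379]]
ptr -0.55 outer TL TR BL BR [[465, 299], [457, 327], [458, 372], [450, 400]] inner [[440, 322], [433, 394]]
ptr -0.65 outer TL TR BL BR [[461, 316], [449, 343], [454, 388], [442, 416]] inner [[432, 336], [426, 409]]
ptr -0.7 outer TL TR BL BR [[458, 324], [444, 351], [451, 396], [438, 423]] inner [[428, 343], [422, 416]]
```

View pics/f.png

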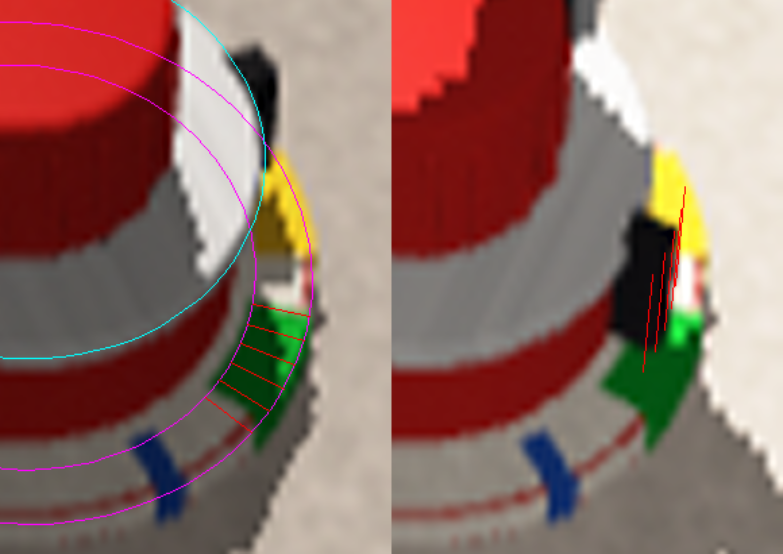

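The green mark spans roughly -0.46 to -0.90 rad, so its middle is at about -0.68. The pointer stands near -0.62 to -0.65. I'll turn 3° more, release, and inspect from the outer side with the wrist camera.

step_arm([
  {"fingers": 1, "dx": 0, "dy": 0, "dz": 0.001, "roll": 1.5},
  {"fingers": 1, "dx": 0, "dy": 0, "dz": 0.001, "roll": 3},
  {"fingers": 1, "dx": 0, "dy": 0, "dz": 0.001, "roll": 3},
  {"fingers": -1, "dx": 0, "dy": 0, "dz": 0, "roll": 3},
  {"fingers": -1, "dx": 0, "dy": 0, "dz": 0, "roll": 3},
  {"fingers": -1, "dx": 0, "dy": 0, "dz": 0, "roll": 3},
  {"fingers": -1, "dx": 0, "dy": 0, "dz": 0, "roll": 3},
  {"fingers": -1, "dx": 0, "dy": 0, "dz": 0, "roll": 3},
])

```text
time: 5.98
tool_pos: [0.5801, -0.2161, 0.0512]
tcp_rot: [-1.884, -2.514, 0.0]
wrist_force: [0.6, -0.2, 0.7]
width: 1.001
grip_force: 0.0
```

step_arm([
  {"fingers": -1, "dx": 0, "dy": 0, "dz": -0.02, "roll": 0},
  {"fingers": -1, "dx": 0, "dy": 0, "dz": -0.06, "roll": 0},
  {"fingers": -1, "dx": 0, "dy": 0, "dz": -0.1, "roll": 10},
  {"fingers": -1, "dx": 0, "dy": 0, "dz": -0.1, "roll": 20},
  {"fingers": -1, "dx": 0, "dy": 0, "dz": -0.1, "roll": 30},
  {"fingers": -1, "dx": 0, "dy": 0, "dz": -0.1, "roll": 40},
  {"fingers": -1, "dx": 0, "dy": 0, "dz": -0.1, "roll": 50},
  {"fingers": -1, "dx": 0, "dy": 0, "dz": -0.1, "roll": 60},
])

```text
time: 6.98
tool_pos: [0.5808, -0.2163, 0.1532]
tcp_rot: [2.891, 1.227, 0.002]
wrist_force: [-0.2, 0.9, 0.1]
width: 0.996
grip_force: 0.0
```

step_arm([
  {"fingers": -1, "dx": 0, "dy": 0, "dz": 0, "roll": 10},
  {"fingers": -1, "dx": 0, "dy": 0, "dz": 0, "roll": 20},
  {"fingers": -1, "dx": 0, "dy": 0, "dz": 0, "roll": 30},
  {"fingers": -1, "dx": 0, "dy": 0, "dz": 0, "roll": 40},
  {"fingers": -1, "dx": 0, "dy": 0, "dz": 0, "roll": 50},
  {"fingers": -1, "dx": 0, "dy": 0, "dz": 0, "roll": 60},
  {"fingers": -1, "dx": 0, "dy": 0, "dz": 0, "roll": 70},
  {"fingers": -1, "dx": 0, "dy": 0, "dz": 0, "roll": 80},
])

```text
time: 7.98
tool_pos: [0.5808, -0.2162, 0.1531]
tcp_rot: [3.004, -0.919, 0.003]
wrist_force: [-0.9, 0.4, -0.1]
width: 0.997
grip_force: 0.0
```

Run:
```python
from h import *
import pickle
s=read_state();print(s["time"],s["tool_pos"],s["q"][5],s["width"]);y=cv2.Rodrigues(s["tcp_rot"])[0][:,1];print(np.arctan2(y[1],y[0]))
c=calibration("wrist");im,_=read_camera("wrist");pickle.dump(c,open("w.pkl","wb"))
u,v=proj("wrist",[.581,-.218,.03],c).astype(int);x0,y0=max(u-65,0),max(v-50,0);print(u,v,x0,y0)
T=np.array(c["world_to_cam"]);print(-T[:3,:3].T@T[:3,3])
cv2.imwrite("pics/g.png",cv2.resize(im[y0:y0+100,x0:x0+130],None,fx=6,fy=6,interpolation=cv2.INTER_CUBIC))
```

```text
7.975 [ 0.5807751  -0.21624741  0.15308863] 1.7677961906840332 0.997004202765988
-2.1644119141979266
252 183 187 133
[ 0.65052749 -0.26447514  0.29561169]
```

View pics/g.png

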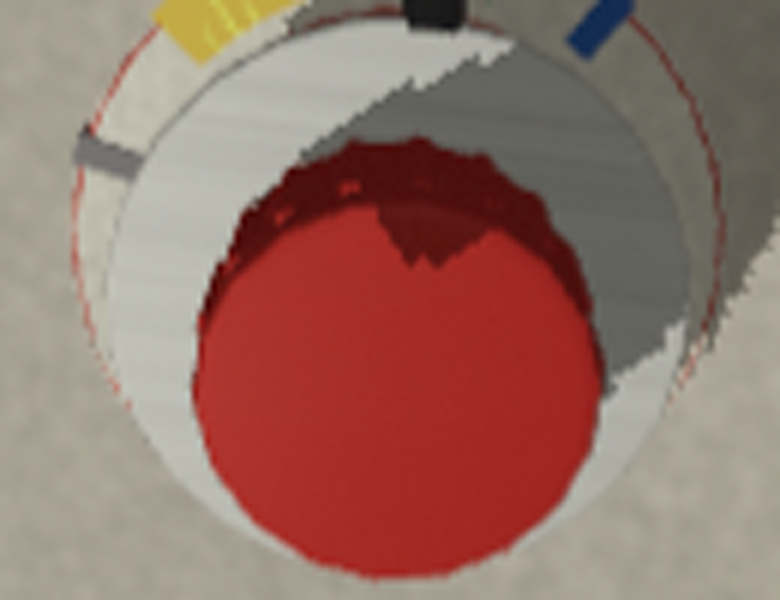

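The view from the outer side shows the pointer at the top edge of the crop, (435,10), with blue at (600,25) and yellow at (230,20). The green mark is above the crop. I'll measure it by colour, in polar coordinates about the axis.

```bash
cat > m.py <<'E'
from h import *
s=read_state();c=calibration("wrist");im,_=read_camera("wrist")
m=lambda a:(cv2.cvtColor(a,cv2.COLOR_BGR2HSV))
def lab(px):
    h,S,V=m(np.uint8([[px]]))[0,0]
    return "G" if 45<h<85 and S>100 else "Y" if 18<h<40 and S>100 else "B" if 100<h<130 and S>110 else "k" if V<45 and S<120 else "r" if S>120 and (h<12 or h>170) else "."
# axis from the bright drum top is ~ (397,375) in the crop
a=ray("wrist",187+397/6,133+388/6,.078,c)[:2];print("axis",a)
for A in(a,np.array([.581,-.2175])):
  for z,R in((.010,(.044,.046,.048,.050,.0515)),(.014,(.0465,.047)),(.028,(.0465,.047)),(.040,(.0465,.047))):
    for r in R:
        L=[lab(cv2.getRectSubPix(im,(1,1),tuple(map(float,proj("wrist",[A[0]+r*np.cos(t),A[1]+r*np.sin(t),z],c))))[0,0]) for t in (ts:=np.arange(.3,-1.5,-.02))]
        out=[];p=None
        for t,l in zip(ts,L):
            if l!=p: out.append(f"{l}{t:.2f}");p=l
        print(z,r," ".join(out))
u,v=proj("wrist",[.581+.047*.78,-.218-.047*.63,.02],c).astype(int);print(u,v)
cv2.imwrite("pics/h.png",cv2.resize(im[v-30:v+40,u-50:u+50],None,fx=8,fy=8,interpolation=cv2.INTER_CUBIC))
E
python3 m.py
```

```text
File "m.py", line 12
    L=[lab(cv2.getRectSubPix(im,(1,1),tuple(map(float,proj("wrist",[A[0]+r*np.cos(t),A[1]+r*np.sin(t),z],c))))[0,0]) for t in (ts:=np.arange(.3,-1.5,-.02))]
                                                                                                                               ^^^^^^^^^^^^^^^^^^^^^^^^^^^
SyntaxError: assignment expression cannot be used in a comprehension iterable expression
```

```bash
sed -i 's/(ts:=np.arange(.3,-1.5,-.02))/ts/; s/^s=read_state();/ts=np.arange(.3,-1.5,-.02);s=read_state();/' m.py; python3 m.py
```

```text
axis [ 0.5838543  -0.22038162]
0.01 0.044 .0.30 Y0.22 .-0.24 G-0.48 k-0.64 G-0.80 .-0.94 B-1.28 .-1.38
0.01 0.046 .0.30 Y0.22 .-0.24 G-0.48 .-0.94 B-1.28 .-1.38
0.01 0.048 .0.30 Y0.22 .-0.24 G-0.48 .-0.94 B-1.28 .-1.38
0.01 0.05 .0.30 Y0.22 .-0.24 G-0.48 .-0.92 r-1.00 .-1.02 r-1.20 .-1.24 B-1.28 .-1.36
0.01 0.0515 .0.30 Y0.20 .-0.26 G-0.48 .-0.92 B-1.26 .-1.36
0.014 0.0465 .0.30 Y0.20 .-0.24 G-0.48 .-0.92 B-1.26 .-1.36
0.014 0.047 .0.30 Y0.20 .-0.24 G-0.48 .-0.92 B-1.26 .-1.36
0.028 0.0465 .0.30 Y0.14 .-0.28 G-0.50 k-0.64 G-0.78 .-0.90 B-1.20 .-1.30
0.028 0.047 .0.30 Y0.14 .-0.28 G-0.50 k-0.64 G-0.78 .-0.90 B-1.22 .-1.30
0.04 0.0465 .0.30 Y0.08 .-0.30 G-0.50 k-0.64 G-0.78 .-0.88 B-1.16 .-1.24
0.04 0.047 .0.30 Y0.08 .-0.30 G-0.50 k-0.64 G-0.78 .-0.88 B-1.16 .-1.24
0.01 0.044 .0.30 Y0.14 .-0.02 Y-0.04 .-0.10 k-0.64 .-0.84
0.01 0.046 .0.30 Y0.14 .-0.28 G-0.50 k-0.66 G-0.84 .-0.92 B-1.24 .-1.32
0.01 0.048 .0.30 Y0.14 .-0.28 G-0.50 k-0.66 G-0.80 .-0.92 B-1.24 .-1.32
0.01 0.05 .0.30 Y0.14 .-0.28 G-0.50 .-0.92 B-1.24 .-1.32
0.01 0.0515 .0.30 Y0.14 .-0.28 G-0.50 .-0.92 B-1.24 .-1.32
0.014 0.0465 .0.30 Y0.12 .-0.30 G-0.50 k-0.66 G-0.82 .-0.92 B-1.22 .-1.32
0.014 0.047 .0.30 Y0.12 .-0.30 G-0.50 k-0.66 G-0.82 .-0.92 B-1.22 .-1.32
0.028 0.0465 .0.30 Y0.06 .-0.30 k-0.64 .-0.82 B-1.18 .-1.26
0.028 0.047 .0.30 Y0.06 .-0.32 k-0.64 .-0.82 G-0.84 .-0.86 B-1.18 .-1.26
0.04 0.0465 .0.30 Y0.02 .-0.10 k-0.64 .-0.80
0.04 0.047 .0.30 Y0.02 .-0.12 k-0.64 .-0.80
256 128
```

View pics/h.png

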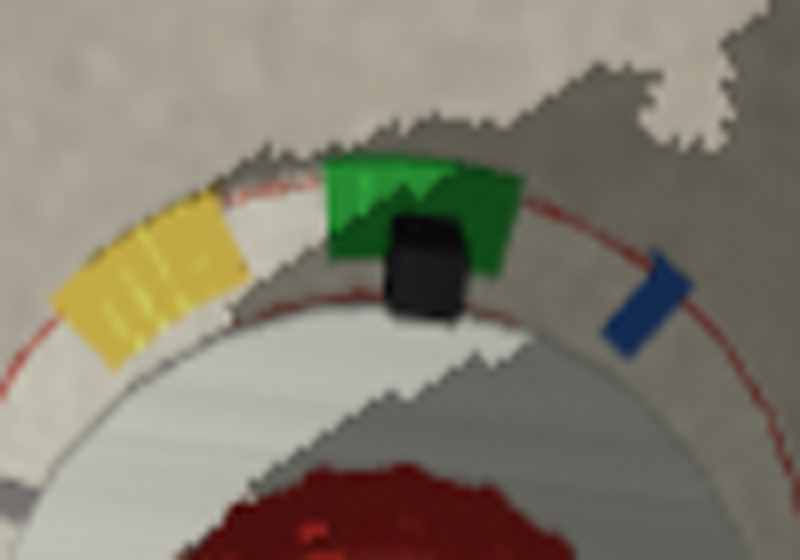

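The pointer's lower edge (x 392–465, middle 428) stands over the green mark (x about 328–512, middle about 420). That is within about 1 mm of centre, and the wheel is released with the gripper clear.

```bash
python3 -c "
from workcell import *
print(finish_job())"
```

```text
the job is handed in; nothing more can be done
None
```

The red timer is set and the job is handed in: its pointer stands over the green mark, about 1 mm from the middle by the last wrist picture. The wheel is released, the gripper is clear, and I never touched the white timer; the robot clock read about 8 s of the 32 s allowed.

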